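# Set a pour-over stand to its height mark and hold it clamped

### The job

Set the new pour-over coffee stand to height for the green mug: lift the orange transit spacer out from between the cam lever and the grip bar and drop it into the green recycling tub. Then, with the lever still open, press the sprung shelf down until its pointer stands in the red band on the guide bar, and while you hold it there swing the cam lever fully closed against the grip bar. The cam's nut is still slack, so finish firmly gripping lever and bar together with the pointer in the band and do not let go; leave the mug, the canister and the honey jar where they stand.

Things in the scene. Friction and masses are not known exactly. Their poses are not given: they have to be found in the camera images.
- stand: Pour-over coffee stand, fixed. Wooden board 215x150x16 mm (x = -80 to +135). Steel post 14 mm thick, black cap 22 mm wide, top at 246 mm. Origin: post's axis at worktop height; x runs from the lever side (near the robot) to the dripper, y left, z up. The guide bar, an aluminium flat 18 mm (y) x 4 mm (x), 240 mm high, stands at x=+20, y=+67. 'Stand x, y' below are in this frame, mm.
- shelf (a joint): How far the sprung shelf is pressed straight down the post, in m: 0 at its top rest, 0.058 at the lower stop. A coil spring pushes it up with about 3 N at the top, 8 N at the bottom, and lifts it again when it is let go with the lever open. It carries a white ceramic dripper (98 mm wide, up to 67 mm above the shelf) at stand x=+72, over the mug.
- shelf_face (a point): Point on the shelf's bare pale wooden top face at stand x=-72, y=0; 200 mm above the worktop when the shelf is up. The face is flat and clear from x=-100 to -20 and y=-56 to +56 apart from grip bar, lever and spacer: press it down there with the fingertips, one outside the bar, one outside the lever. The shelf is 6 mm thick. A black hub, 34 mm wide, 28 mm high, sits round the post.
- cam_lever (a joint): Swing of the cam lever, rad: 0 to 0.03 at the start (open), 0.56 fully closed, along the grip bar. Upright hinge at stand x=-22, y=-11. It closes counterclockwise seen from above, tip to -y. It stays where left and drags under 2 N at the tip, over the last half, where the cam bears on the post, up to 7 N. Closed, it brakes the shelf, but its nut is still slack: let go, the shelf creeps up.
- lever_tip (a point): Point in the lever's blue grip 74 mm from the hinge, 14 mm above the shelf. The lever is 8 to 11 mm thick, 80 mm long, 4 to 24 mm above the shelf. Open, the tip is at stand x=-85, y=+28; closed at x=-96, y=-11, the lever's outer face at y=-6 and 2 mm between lever and bar.
- grip_bar (a point): Black ribbed bar fixed on the shelf beside the lever, 14 mm thick (stand y=-31 to -17), 26 mm high, x=-99 to -12. Point: middle of its thickness and height, at stand x=-72, y=-24, 13 mm above the shelf's face: the place to grip, across y. There bar and open lever span up to 66 mm (y=-31 to +35); bar and closed lever together are 25 mm wide (y=-31 to -6).
- shelf_pointer (a point): Tip of the black pointer on the shelf's left edge, just in front of the guide bar, 3 mm below the shelf's top face (197 mm above the worktop when the shelf is up).
- height_mark (a point): Middle of the red band, 8 mm high, painted round the guide bar: the pointer's height for this mug. It differs each time, 22 to 50 mm below the pointer's top rest.
- transit_spacer: Loose orange plastic spacer, 30 g, standing on the shelf between grip bar and open lever; the lever cannot close past it. Its fin, 20 mm (x) by 10 mm (y), rises to 72 mm with a 22x12 mm rim in the top 6 mm; low flanges (22 mm) reach 15 mm out. Origin under the fin at its underside. Take the fin across y above the bar (26 mm high), lift straight up.
- recycling_tub: Green open plastic tub, fixed, 150 (x) by 140 (y) mm outside, 90 mm high, walls and floor 4 mm, with a rolled rim and two carrying tabs at the +y and -y sides (170 mm over them). Origin in the middle of its underside.
- mug: Green mug, 100 mm high, 92 mm wide, loose on the stand's board under the dripper; stays there. Origin at its underside.
- tea_canister: Ribbed steel canister with lid, 98 mm wide, 140 mm high, loose bystander. Origin in the middle of its underside.
- honey: Honey jar, 65 mm wide, 86 mm high, loose bystander at the back. Origin in the middle of its underside.

How it is judged:
By the outcome, as a careful person would: the job done as asked, in the order asked, and still so for the second after the job is handed in, while the arm keeps its last pose, push and grip.
It also fails if it takes over 54 s, if anything falls off the work surface, if the arm or the gripper's body presses on something with over 40 N, if the wrist force passes 120 N, or if a joint passes its speed limit or range.

### The arm

A 6-joint arm with a two-finger parallel gripper is mounted at the origin on a cart in front of the work surface, level with it; the furniture and walls round the work are solid. World frame = base frame: x ahead of the robot, y to its left, z up, the work surface at z = 0. Lengths are in m, angles in rad, forces in N, time in s.
With the tool pointing down it reaches from about 0.35 to 0.875 m from the base axis. Payload 15.5 kg.
Tool frame: the origin (TCP) lies midway between the tips of the shut fingers; the grasp point (between the pads) lies 19 mm behind it; z points along the fingers, y is the line along which they close (so a half turn about z gives the same grasp; the last joint's range is limited). The gripper opens to 85 mm and grips with 20 to 120 N. Pads are 22 mm wide; open, the fingers measure 114 mm over their backs; the gripper's body (76 mm by 85 mm) begins 54 mm behind the grasp point. The pads swing forward as they close: fully open they stand 13 mm farther back than shut.
Start: joints at [1.157, 0.494, 1.345, -0, 1.302, -0.096], TCP at [0.196, 0.594, 0.231] pointing down, gripper open.
Joint ranges: [-2.91, 2.91], [-0.82, 2.16], [0.22, 2.67], [-1.22, 4.37], [0.12, 2.79], [-3.08, 3.08]. Speed limits (rad/s): [1.89, 1.89, 2.57, 3.01, 3.01, 3.01].

### API

Orientations are given as a unit quaternion [x, y, z, w].
In Python, from cell import ctrl, viewer gives the robot as it stands (ctrl), with the cameras (viewer).
- The arm moves only by the shell command python3 shift.py [OPENING] [FORCE], which reads ROWS from standard input. ROWS is a JSON list of rows, 1 to 10 of them, each an object with the fields trans (a list: dx, dy, dz in m), rot (a list: a rotation vector rx, ry, rz in rad); a field left out counts as zero; each row is the pose to reach, as a shift and turn from the pose commanded when the command began, along the tool's axes at that moment; what a row does not reach only later rows make up. A row lasts 1/10 s, in which the tool goes at most 0.05 m and 0.15 rad, less where a joint would pass 70% of its speed; a pose out of reach is approached as far as the arm can. OPENING is the finger opening in m, set as the command begins (- or left out keeps the last). The fingers move at their own pace and stop on an object; FORCE is the grip in N (left out, the last holds). Time passes only in rows, so rows that do not move let the fingers close. It prints the time, the measured TCP pose, the force, the opening and the grip force at its end. Input that does not fit is refused with a message, and nothing moves.
- ctrl.state(): the state, without advancing time (a new reading comes with each control period).
- viewer.capture(name): name is "side" or "top"; returns the picture (480x640x3 uint8, blue, green, red); there is no depth.
- viewer.calibration(name): a dict with "mtx" (3x3 intrinsics, pixels), "R" (3x3) and "t" (3): a world point X has camera coordinates R X + t. Camera axes: x right, y down, z forward; pixel columns grow to the right and rows downward; lengths in m; the calibration is good to about 2 mm. A picture is of the moment at which its call begins. calibration takes no time and is no camera call.
- ctrl.hand_in(): hands the job in; it is judged then, once.
The state is a dict: "time_s": time; "joint_pos": joint angles; "qd": joint speeds; "joint_torque": joint torques, N m; "position": TCP position; "tcp_rot": TCP orientation; "contact_force": force on the tool from outside, world axes, zero at the start; "wrist_torque": the same for the moment, N m; "opening": finger opening in m; "grip_force": force on a finger pad.
Only numpy, scipy, OpenCV 4.12 (cv2) and the standard library are available. Lean on these libraries where they do the work, as an engineer would, in place of code of your own. Each camera call takes 0.05 s, during which the arm holds its last target. There are 200 camera calls.

## Working session

There is one attempt and no reset: what is moved stays moved. The work goes in short steps, Python scripts to look and compute and a shell command to move; the robot and the scene stay as the last step left them, time stands still between calls to the robot, and variables do not carry over. Pictures are saved under pics/ and viewed, at most 10 in all, crops included, and the job is handed in when it is done.

```bash
ls; mkdir -p pics
python3 - <<'E'
from cell import ctrl, viewer
import cv2
for n in("side","top"):
    cv2.imwrite(f"pics/{n}0.png",viewer.capture(n)); c=viewer.calibration(n); print(n,c["mtx"].tolist(),c["R"].round(4).tolist(),c["t"].round(4).tolist(), (-c["R"].T@c["t"]).round(3))
print(ctrl.state())
E
```

```text
cell.py
pics
shift.py
side [[615.7727359358918, 0.0, 314.8125358892121], [0.0, 615.7727359358918, 249.08697860307274], [0.0, 0.0, 1.0]] [[-0.9808, -0.1949, 0.0047], [-0.1038, 0.5017, -0.8588], [0.1651, -0.8428, -0.5123]] [0.5942, 0.1253, 1.3528] [0.373 1.193 0.798]
top [[498.0051229196403, 0.0, 316.6420600748123], [0.0, 498.0051229196403, 236.74410670668902], [0.0, 0.0, 1.0]] [[-0.0162, -0.9998, -0.011], [-0.9953, 0.0172, -0.0956], [0.0958, 0.0094, -0.9954]] [0.1343, 0.5896, 1.0965] [0.484 0.114 1.149]
{'time_s': 0.1, 'joint_pos': array([ 1.15650468e+00,  4.94150490e-01,  1.34607765e+00,  1.54464990e-05,
        1.30247756e+00, -9.55033707e-02]), 'qd': array([-0.00153691, -0.00190467, -0.00179913,  0.00026623, -0.00051787,
       -0.00120004]), 'joint_torque': array([ 2.57055792e-03, -8.83591676e+01, -3.84570086e+01, -2.78332476e-05,
        4.98528752e-03,  3.65322944e-05]), 'position': array([0.19574917, 0.59321599, 0.23073869]), 'tcp_rot': array([ 1.58722056e-01,  9.87323148e-01, -5.36666382e-04, -1.47531014e-04]), 'contact_force': array([-0.59214897,  0.36991829, -0.0656085 ]), 'wrist_torque': array([ 0.01422536,  0.02573228, -0.03380106]), 'grip_force': 0.0, 'opening': 0.08520013399726378}
```

View pics/side0.png

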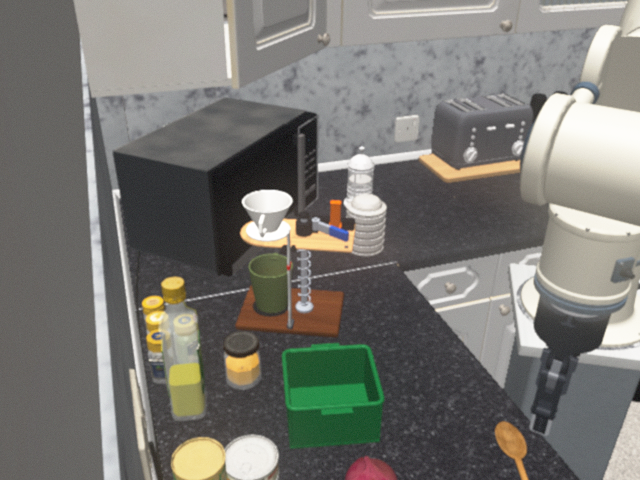

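View pics/top0.png

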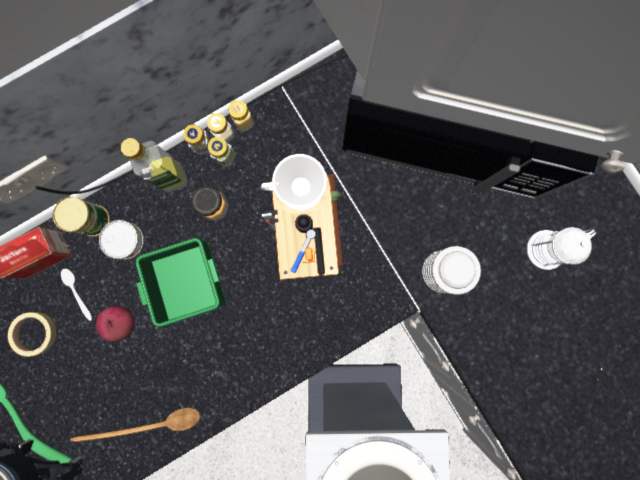

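The side view shows the stand (post about (304,300), guide bar about (290,280)) and the tub at (332,392). The top view shows the shelf at about (305,245), the spacer at (309,255) and the tub at (180,282). I'll enlarge the stand in both.

Run:
```python
import cv2
a=cv2.imread("pics/top0.png")[180:290,255:355]; b=cv2.imread("pics/side0.png")[190:340,230:390]
cv2.imwrite("pics/topc.png",cv2.resize(a,None,fx=5,fy=5,interpolation=cv2.INTER_CUBIC))
cv2.imwrite("pics/sidec.png",cv2.resize(b,None,fx=4,fy=4,interpolation=cv2.INTER_CUBIC))
```

```text
(no output)
```

View pics/topc.png

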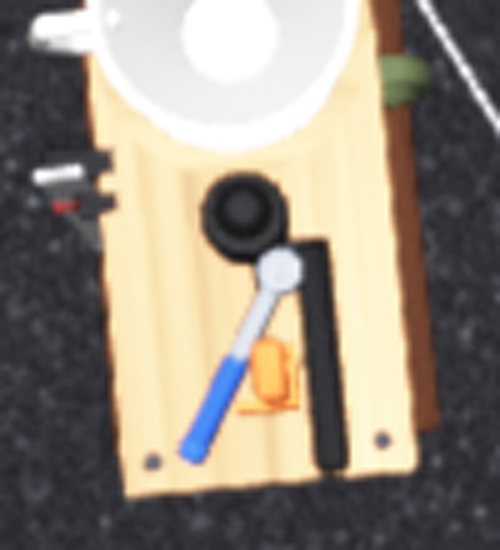

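View pics/sidec.png

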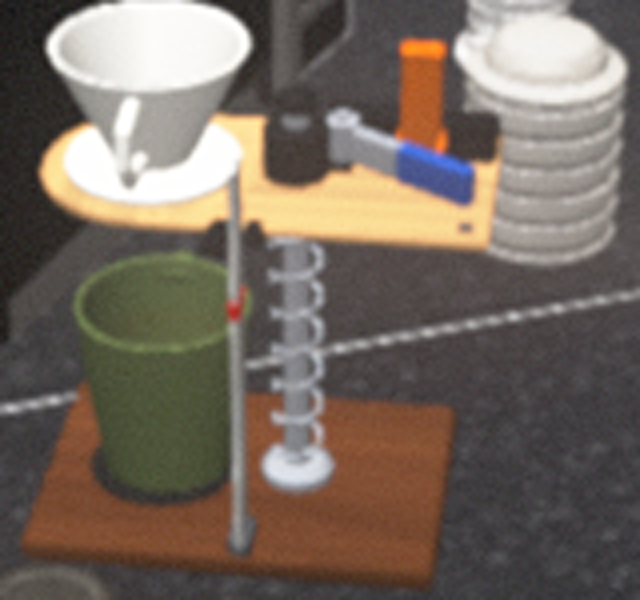

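```bash
cat > h.py <<'E'
from cell import ctrl, viewer
import numpy as np, cv2
from scipy.optimize import least_squares
from scipy.spatial.transform import Rotation as Rot
C={n:viewer.calibration(n) for n in("top","side")}
def proj(n,X):
    c=C[n]; p=c["mtx"]@(c["R"]@np.asarray(X)+c["t"]); return p[:2]/p[2]
def onz(n,uv,z):
    c=C[n]; d=c["R"].T@np.linalg.solve(c["mtx"],[*uv,1]); o=-c["R"].T@c["t"]; return o+d*(z-o[2])/d[2]
def W(p,s): # stand (mm) -> world
    c,q=np.cos(p[2]),np.sin(p[2]); x,y,z=np.array(s)/1000; return np.array([p[0]+c*x-q*y,p[1]+q*x+c*y,z])
E
python3 - <<'E'
from h import *
T=lambda u,v:("top",(255+u/5,180+v/5)); S=lambda u,v:("side",(230+u/4,190+v/4))
obs=[(T(243,207),(0,0,246)),(T(332,466),(-98,-24,226)),(T(314,243),(-13,-24,226)),(T(279,268),(-22,-11,226)),(T(126,496),(-100,56,200)),(T(414,472),(-100,-56,200)),
(S(240,540),(20,67,18)),(S(298,465),(0,0,22)),(S(437,582),(-80,75,8)),(S(455,408),(-80,-75,16)),(S(25,550),(135,75,8)),(S(343,120),(-22,-11,226))]
f=lambda p:np.concatenate([proj(o[0][0],W(p,o[1]))-o[0][1] for o in obs])
r=least_squares(f,[.5,.1,0],loss="soft_l1"); p=r.x; print(p,f(p).reshape(-1,2).round(1).tolist())
# spacer top
a=T(270,370);b=S(423,46)
g=lambda X:np.concatenate([proj(*[q[0],X])-q[1] for q in(a,b)])
X=least_squares(g,W(p,[-60,0,272])).x
tos=lambda X:(Rot.from_euler('z',-p[2]).as_matrix()@(np.array(X)-[p[0],p[1],0])*1000).round(1)
print("spacer top",X,tos(X), "top@.272",tos(onz(*a,.272)),"side@.272",tos(onz(*b,.272)))
# band
for z in(140,150,160,170,175,197): print(z,(proj("side",W(p,(20,67,z)))-[230,190])*4, (proj("top",W(p,(20,67,z)))-[255,180])*5)
print("mark z", least_squares(lambda z:(proj("side",W(p,(20,67,z[0])))-[230,190])[1]*4-305,[160]).x)
co=[(137,262),(205,240),(219,304),(155,327)]
q=np.array([onz("top",c,.09) for c in co]); print("tub",q.round(3).tolist(),q.mean(0))
# canister side, honey
print("canister top",onz("top",(458,270),.14))
E
```

```text
[0.5992144  0.1475214  0.08816064] [[-1.0, 0.2], [-0.1, 0.7], [-1.2, -0.2], [-0.7, 0.3], [-0.6, 0.4], [0.4, -1.0], [0.8, -0.5], [-0.1, -1.8], [-0.2, -1.2], [0.3, -2.7], [-1.1, -0.7], [0.0, -1.9]]
spacer top [0.53852793 0.13625851 0.26746501] [-61.4  -5.9 267.5] top@.272 [-61.9  -6.  272. ] side@.272 [-61.8   3.2 272. ]
140 [239.30041188 338.55180252] [ 80.36966221 209.32095969]
150 [238.96843205 321.28995787] [ 77.84849888 206.22427144]
160 [238.63359407 303.87949832] [ 75.27704659 203.0658144 ]
170 [238.29586085 286.31849633] [ 72.65378555 199.84372182]
175 [238.12589677 277.48093043] [ 71.32223498 198.20820818]
197 [237.36922215 238.13637148] [ 65.29960072 190.81074189]
mark z [159.35900212]
tub [[0.538, 0.508, 0.09], [0.583, 0.363, 0.09], [0.447, 0.333, 0.09], [0.401, 0.468, 0.09]] [0.49216721 0.41785106 0.09      ]
canister top [ 0.50879097 -0.16059324  0.14      ]
```

```bash
cat >> h.py <<'E'
P=np.array([0.5992,0.1475,0.0882])
def to(s,yaw=None,dz=0):
    """shift in tool axes to put TCP at stand point s (mm), tool down, tool y along stand y"""
    st=ctrl.state(); R=Rot.from_quat(st["tcp_rot"]); X=W(P,s) if len(s)==3 and max(map(abs,s))>2 else np.array(s)
    y=P[2] if yaw is None else yaw
    G=Rot.from_matrix(np.array([[-np.cos(y),np.sin(y),0],[-np.sin(y)*-1*-1,-np.cos(y)*-1,0],[0,0,-1]]))
    G=Rot.from_matrix(np.column_stack([[-np.cos(y),-np.sin(y),0],[-np.sin(y),np.cos(y),0],[0,0,-1]]))
    print("to",s,X.round(4),"d",R.inv().apply(X-st["position"]).round(4),"rv",(R.inv()*G).as_rotvec().round(3))
E
sed -i '/-1\*-1/d' h.py
python3 -c "
from h import *
to([-61.5,-6,330]);to([-61.5,-6,236])"
```

```text
to [-61.5, -6, 330] [0.5385 0.1361 0.33  ] d [-0.4687 -0.3268 -0.099 ] rv [-0.001 -0.    -0.407]
to [-61.5, -6, 236] [0.5385 0.1361 0.236 ] d [-0.4687 -0.3267 -0.005 ] rv [-0.001 -0.    -0.407]
```

```bash
echo '[{"trans":[0, 0, -0.05]}, {"trans":[0, 0, -0.1]}, {"trans":[-0.035, -0.024, -0.1], "rot":[0, 0, -0.1]}, {"trans":[-0.07, -0.049, -0.1], "rot":[0, 0, -0.2]}, {"trans":[-0.105, -0.073, -0.1], "rot":[0, 0, -0.3]}, {"trans":[-0.14, -0.098, -0.1], "rot":[0, 0, -0.407]}, {"trans":[-0.175, -0.122, -0.1], "rot":[0, 0, -0.407]}, {"trans":[-0.21, -0.146, -0.1], "rot":[0, 0, -0.407]}, {"trans":[-0.245, -0.171, -0.1], "rot":[0, 0, -0.407]}, {"trans":[-0.28, -0.195, -0.1], "rot":[0, 0, -0.407]}]' | python3 shift.py 0.085 40; python3 -c "
from h import *
to([-61.5,-6,330]);to([-61.5,-6,236])"
```

```text
time_s: 1.1
position: [0.4012, 0.3189, 0.3311]
tcp_rot: [-0.044, 0.999, -0.0, -0.0]
contact_force: [0.5, -0.0, -0.2]
opening: 0.0848
grip_force: 0.0
to [-61.5, -6, 330] [0.5385 0.1361 0.33  ] d [-0.1206 -0.1942  0.0011] rv [-0. -0.  0.]
to [-61.5, -6, 236] [0.5385 0.1361 0.236 ] d [-0.1206 -0.1942  0.0951] rv [-0. -0.  0.]
```

```bash
echo '[{"trans":[-0.024, -0.039, 0]}, {"trans":[-0.048, -0.078, 0]}, {"trans":[-0.072, -0.117, 0]}, {"trans":[-0.096, -0.156, 0]}, {"trans":[-0.1206, -0.1942, 0]}, {"trans":[-0.1206, -0.1942, 0]}, {"trans":[-0.1206, -0.1942, 0.03]}, {"trans":[-0.1206, -0.1942, 0.06]}, {"trans":[-0.1206, -0.1942, 0.093]}, {"trans":[-0.1206, -0.1942, 0.093]}]' | python3 shift.py; python3 -c "
from h import *
to([-61.5,-6,236])
cv2.imwrite('pics/t1.png',cv2.resize(viewer.capture('top')[180:300,240:370],None,fx=4,fy=4)); 
cv2.imwrite('pics/s1.png',cv2.resize(viewer.capture('side')[180:330,230:390],None,fx=3,fy=3))
a=cv2.imread('pics/t1.png');b=cv2.imread('pics/s1.png');h=max(len(a),len(b))
pad=lambda i:cv2.copyMakeBorder(i,0,h-len(i),0,0,0)
m=np.hstack([pad(b),pad(a)]);cv2.imwrite('pics/m1.png',cv2.resize(m,(800,int(h*800/m.shape[1]))))"
```

```text
time_s: 2.1
position: [0.5354, 0.1376, 0.2346]
tcp_rot: [-0.044, 0.999, -0.0, -0.004]
contact_force: [-0.5, -0.7, -0.0]
opening: 0.0849
grip_force: 0.0
to [-61.5, -6, 236] [0.5385 0.1361 0.236 ] d [-0.003  -0.0018 -0.0014] rv [-0.    -0.007  0.   ]
```

View pics/m1.png

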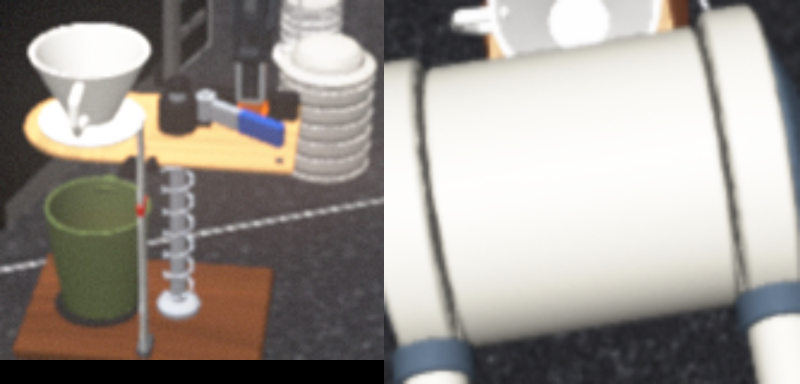

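The side view shows the near finger in front of the spacer's fin (about (252,85)), with nothing touched. The arm blocks the top view. Closing.

```bash
echo '[{}, {}, {}, {}, {}, {}, {}, {}]' | python3 shift.py 0 40
```

```text
time_s: 3.0
position: [0.538, 0.1378, 0.2384]
tcp_rot: [-0.044, 0.999, 0.0, 0.0]
contact_force: [-0.7, 0.3, 3.4]
opening: 0.0112
grip_force: 38.9
```

```bash
echo '[{"trans":[0, 0, -0.02]}, {"trans":[0, 0, -0.055]}, {"trans":[0, 0, -0.095]}, {"trans":[0, 0, -0.115]}, {"trans":[0.003, 0.03, -0.115]}, {"trans":[0.006, 0.07, -0.115]}, {"trans":[0.009, 0.11, -0.115]}, {"trans":[0.012, 0.15, -0.115]}, {"trans":[0.016, 0.19, -0.115]}, {"trans":[0.019, 0.23, -0.115]}]' | python3 shift.py
echo '[{"trans":[0.001, 0.03, 0.02]}, {"trans":[0.002, 0.053, 0.05]}, {"trans":[0.002, 0.053, 0.1]}, {"trans":[0.002, 0.053, 0.15]}, {"trans":[0.002, 0.053, 0.2]}, {"trans":[0.002, 0.053, 0.235]}, {"trans":[0.002, 0.053, 0.235]}, {"trans":[0.002, 0.053, 0.235]}]' | python3 shift.py
python3 -c "
from h import *
print(ctrl.state()['position'])
cv2.imwrite('pics/s2.png',viewer.capture('side')[150:480,180:460])"
```

```text
time_s: 4.0
position: [0.498, 0.3667, 0.353]
tcp_rot: [-0.044, 0.999, -0.0, -0.0]
contact_force: [1.1, -0.6, 0.4]
opening: 0.0113
grip_force: 39.0
time_s: 4.8
position: [0.4922, 0.4179, 0.1189]
tcp_rot: [-0.044, 0.999, -0.0, -0.0]
contact_force: [0.0, -0.2, 0.7]
opening: 0.0112
grip_force: 39.0
[0.49224829 0.4179163  0.11888761]
```

View pics/s2.png

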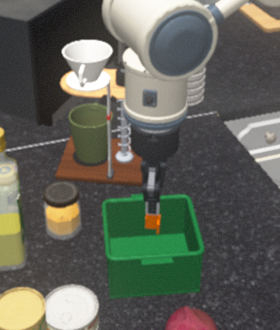

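The spacer hangs inside the tub at about (152,220) of the crop. Releasing it, then retreating and taking an enlarged look at the pointer and band.

```bash
echo '[{"trans":[0, 0, 0.01]}, {"trans":[0, 0, 0.01]}, {"trans":[0, 0, 0.01]}, {"trans":[0, 0, 0.01]}, {"trans":[0, 0, -0.03]}, {"trans":[0, 0, -0.08]}, {"trans":[0, 0, -0.13]}, {"trans":[0, 0, -0.18]}, {"trans":[0, 0, -0.22]}, {"trans":[0, 0, -0.22]}]' | python3 shift.py 0.035
python3 - <<'E'
from h import *
to([-75,4,300]);to([-75,4,210])
a=viewer.capture('side'); cv2.imwrite('pics/s3full.png',a)
c=cv2.resize(a[225:285,270:320],None,fx=9,fy=9,interpolation=cv2.INTER_CUBIC)
d=cv2.resize(a[330:450,270:390],None,fx=2.5,fy=2.5)
m=np.zeros((540,760,3),np.uint8);m[:,:450]=c;m[:300,455:755]=d
cv2.imwrite('pics/m3.png',m)
hsv=cv2.cvtColor(a,cv2.COLOR_BGR2HSV)[225:300,275:305]
k=((hsv[...,0]<8)|(hsv[...,0]>172))&(hsv[...,1]>110)&(hsv[...,2]>60)
ys,xs=np.nonzero(k);print(sorted(zip((ys+225).tolist(),(xs+275).tolist())))
E
```

```text
time_s: 5.85
position: [0.4936, 0.419, 0.3452]
tcp_rot: [-0.044, 0.999, 0.003, 0.004]
contact_force: [0.0, 0.5, -0.9]
opening: 0.0348
grip_force: 0.0
to [-75, 4, 300] [0.5241 0.1449 0.3   ] d [-0.0058 -0.2759  0.0439] rv [0.005 0.009 0.   ]
to [-75, 4, 210] [0.5241 0.1449 0.21  ] d [-0.005  -0.2764  0.1339] rv [0.005 0.009 0.   ]
[(262, 290), (263, 290), (264, 290), (265, 290), (266, 287), (266, 288), (266, 289), (266, 290), (267, 287), (267, 288), (267, 289), (268, 287), (268, 288), (268, 289), (269, 287), (269, 288), (269, 289)]
```

View pics/m3.png

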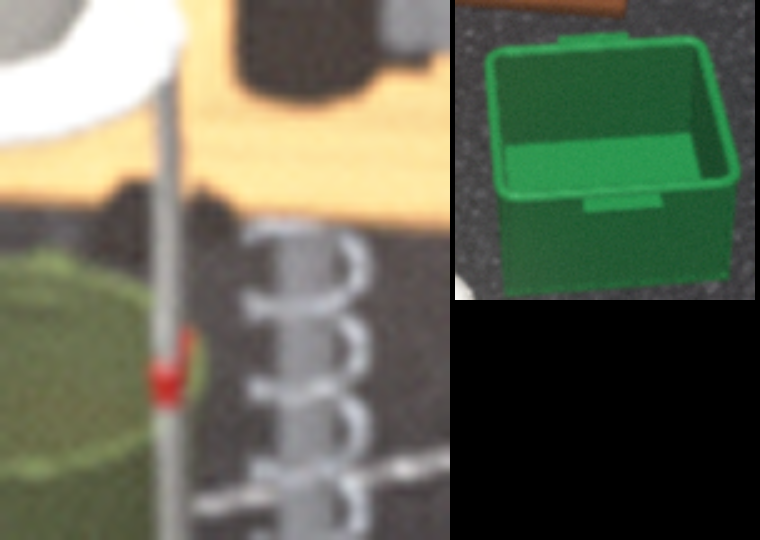

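Run:
```python
from h import *
S=lambda s:((proj("side",W(P,s))-[270,225])*9).round(0)   # in m3 crop pixels
for s in [(20,76,240),(20,67,240),(18,76,256),(-20,56,200),(-20,56,194),(0,56,194),(18,76,160),(18,76,164),(18,58,160),(14,66,197),(10,62,197),(0,0,194),(0,17,200),(17,0,200)]: print(s,S(s))
T=lambda u,v:(255+u/5,180+v/5)
tos=lambda X:(Rot.from_euler('z',-P[2]).as_matrix()@(np.array(X)-[P[0],P[1],0])*1000).round(1)
for uv in[(100,160),(100,203),(115,203),(78,203),(57,175)]: print(uv,tos(onz("top",T(*uv),.197)),tos(onz("top",T(*uv),.240)))
a=viewer.capture("top"); hsv=cv2.cvtColor(a,cv2.COLOR_BGR2HSV)
k=(abs(hsv[...,0].astype(int)-10)<6)&(hsv[...,1]>150)&(hsv[...,2]>120)
for r in cv2.connectedComponentsWithStats(k.astype(np.uint8))[2][1:]: 
    if r[4]>8: print("orange",r)
im=cv2.imread('pics/s3full.png').astype(int); r=im[...,2]-im[...,:2].max(2)
print(r[258:274,285:294])
```

```text
(20, 76, 240) [164.  64.]
(20, 67, 240) [171.  43.]
(18, 76, 256) [173.  -4.]
(-20, 56, 200) [368. 193.]
(-20, 56, 194) [368. 218.]
(0, 56, 194) [275. 212.]
(18, 76, 160) [180. 392.]
(18, 76, 164) [180. 376.]
(18, 58, 160) [192. 347.]
(14, 66, 197) [203. 220.]
(10, 62, 197) [224. 212.]
(0, 0, 194) [307.  84.]
(0, 17, 200) [297.  98.]
(17, 0, 200) [231.  56.]
(100, 160) [ 30.6  52.5 197. ] [ 23.9  49.1 240. ]
(100, 203) [ 13.9  54.1 197. ] [  7.9  50.6 240. ]
(115, 203) [ 13.3  48.4 197. ] [  7.4  45.1 240. ]
(78, 203) [ 14.8  62.6 197. ] [  8.8  58.7 240. ]
(57, 175) [ 26.5  69.6 197. ] [ 20.   65.4 240. ]
orange [157 259  30  27 305]
[[ -8  -8  -4   3   2   2   7   5   7]
 [ -5  -5  -2   2   2   4   5   6   3]
 [ -3  -3   1   1   4  12  10   6   8]
 [ -9  -2   3   2  12  44  29  13   5]
 [ -5  -2  -1   1  23  76  49  11   2]
 [ -7  -3   1   4  31  76  39   5   5]
 [ -5   8  24  22  45  67  25  -1   5]
 [  2  31  67  62  72  62  13  -4   1]
 [  5  50 101 107 103  67   6  -7   1]
 [  0  44 113 132 120  57   2  -5   0]
 [ -1  35 102 137 112  42   1  -1   3]
 [ -3  26  77 107  86  35   5  -2   5]
 [ -4   6  34  49  42  20   6   3   5]
 [ -7   1   0   5   7   4   2   0   7]
 [ -3  -6  -4  -3   0   1   6   6   6]
 [ -9 -10  -3  -2   3   1   1   8   4]]
```

The tub crop hides the floor near the front wall, but the top image has an orange blob at (157–187, 259–286), inside the tub, so the spacer is in. In the zoomed view the pointer sits at about (210,218) and the band at about (166,385). That puts the band at z≈163 mm.

```bash
echo '[{"trans":[-0.001, -0.04, 0]}, {"trans":[-0.002, -0.08, 0]}, {"trans":[-0.003, -0.12, 0]}, {"trans":[-0.004, -0.16, 0]}, {"trans":[-0.006, -0.2, 0]}, {"trans":[-0.007, -0.24, 0]}, {"trans":[-0.0077, -0.2747, 0]}, {"trans":[-0.0077, -0.2747, 0.03]}, {"trans":[-0.0077, -0.2747, 0.06]}, {"trans":[-0.0077, -0.2747, 0.06]}]' | python3 shift.py 0.076 25; echo '[{}, {}]' | python3 shift.py
python3 -c "
from h import *
to([-75,4,215])"
```

```text
time_s: 6.95
position: [0.5214, 0.1441, 0.2741]
tcp_rot: [-0.044, 0.999, -0.0, -0.004]
contact_force: [-1.0, -0.1, 0.6]
opening: 0.0756
grip_force: 0.0
time_s: 7.15
position: [0.5244, 0.1452, 0.2794]
tcp_rot: [-0.044, 0.999, 0.0, 0.001]
contact_force: [0.2, -0.3, 0.0]
opening: 0.0761
grip_force: 0.0
to [-75, 4, 215] [0.5241 0.1449 0.215 ] d [ 0.0004 -0.0003  0.0644] rv [0.    0.001 0.   ]
```

```bash
echo '[{"trans":[0, 0, 0.02]}, {"trans":[0, 0, 0.04]}, {"trans":[0, 0, 0.06]}, {"trans":[0, 0, 0.075]}, {"trans":[0, 0, 0.075]}, {"trans":[0, 0, 0.075]}]' | python3 shift.py
echo '[{"trans":[0, 0, 0.005]}, {"trans":[0, 0, 0.01]}, {"trans":[0, 0, 0.015]}, {"trans":[0, 0, 0.02]}, {"trans":[0, 0, 0.02]}, {"trans":[0, 0, 0.02]}]' | python3 shift.py
python3 - <<'E'
from h import *
a=viewer.capture('side'); cv2.imwrite('pics/s4full.png',a); print(ctrl.state()['position'])
c=cv2.resize(a[200:290,270:380],None,fx=6,fy=6,interpolation=cv2.INTER_CUBIC)
cv2.imwrite('pics/m4.png',c)
E
```

```text
time_s: 7.75
position: [0.5245, 0.1451, 0.2044]
tcp_rot: [-0.044, 0.999, 0.0, 0.001]
contact_force: [-1.2, 0.0, 0.6]
opening: 0.0763
grip_force: 0.0
time_s: 8.35
position: [0.524, 0.1449, 0.1833]
tcp_rot: [-0.044, 0.999, 0.0, 0.0]
contact_force: [-0.2, 0.4, 4.2]
opening: 0.0759
grip_force: 1.8
[0.52403316 0.14489854 0.18341957]
```

View pics/m4.png

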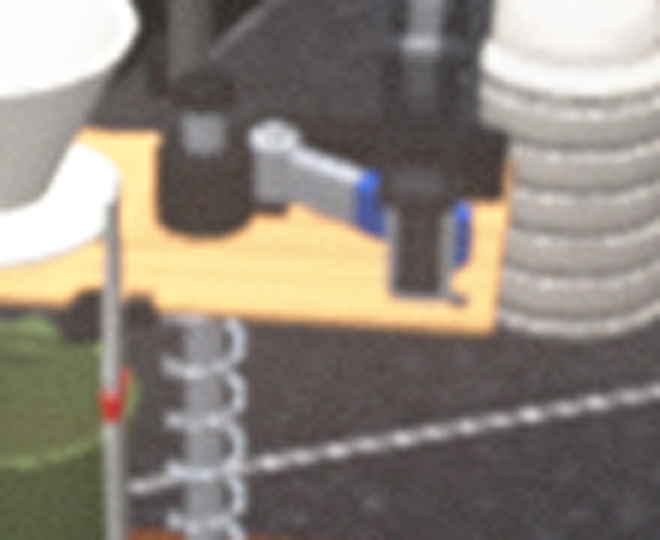

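The shelf is already pressed about 6 mm: the pointer is at about (150,312) against the band at (112,405) in the crop, and the near finger stands on bare wood outside the lever. Next I press down to the band and track the shelf by template match.

```bash
cat >> h.py <<'E'
def depth(save=None):
    a0=cv2.imread('pics/s3full.png'); a=viewer.capture('side')
    if save: cv2.imwrite(save,a)
    out=[]
    for (r0,r1,c0,c1),s in(((232,249,297,318),(-10,35)),((228,246,268,287),(45,50))):
        k=4; up=lambda i:cv2.resize(i,None,fx=k,fy=k,interpolation=cv2.INTER_CUBIC)
        m=cv2.matchTemplate(up(a[r0-4:r1+32,c0-4:c1+4]),up(a0[r0:r1,c0:c1]),cv2.TM_CCOEFF_NORMED)
        q=cv2.minMaxLoc(m); dv=q[3][1]/k-4
        f=lambda d:proj("side",W(P,(*s,200-d)))[1]-proj("side",W(P,(*s,200)))[1]-dv
        out+=[round(float(least_squares(lambda d:f(d[0]),[20]).x[0]),2),round(q[1],2)]
    st=ctrl.state(); print("depth,score",out,"tcp stand",(Rot.from_euler('z',-P[2]).as_matrix()@(st["position"]-[P[0],P[1],0])*1000).round(1),"F",st["contact_force"].round(1),"open",round(st["opening"],4),"grip",round(st["grip_force"],1),"t",st["time_s"])
E
python3 -c "
from h import *
depth()"
echo '[{"trans":[0, 0, 0.004]}, {"trans":[0, 0, 0.009]}, {"trans":[0, 0, 0.014]}, {"trans":[0, 0, 0.019]}, {"trans":[0, 0, 0.024]}, {"trans":[0, 0, 0.0275]}, {"trans":[0, 0, 0.0275]}, {"trans":[0, 0, 0.0275]}]' | python3 shift.py
python3 - <<'E'
from h import *
depth('pics/s5full.png'); a=cv2.imread('pics/s5full.png')
cv2.imwrite('pics/m5.png',cv2.resize(a[210:290,270:370],None,fx=7,fy=7,interpolation=cv2.INTER_CUBIC))
E
```

```text
depth,score [6.74, 1.0, 7.27, 0.99] tcp stand [-75.1   4.  183.5] F [-0.  -0.3  3.9] open 0.0756 grip 1.8 t 8.45
time_s: 9.25
position: [0.5241, 0.1449, 0.156]
tcp_rot: [-0.044, 0.999, 0.0, 0.0]
contact_force: [-0.7, -0.2, 5.9]
opening: 0.0762
grip_force: 3.0
depth,score [34.09, 1.0, 34.51, 0.99] tcp stand [-75.1   4.  156. ] F [-0.5  1.2  6.4] open 0.0758 grip 3.0 t 9.3
```

View pics/m5.png

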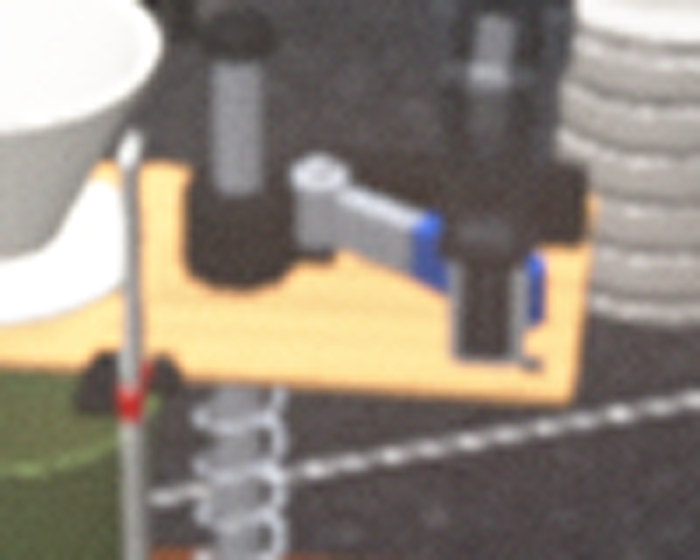

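The pointer (about (165,378)) stands level with the red band's side face (about (148,380)), depth 34 mm. Next I close the lever in small steps, raising the TCP to compensate for the fingers' forward swing.

```bash
echo '[{"trans":[0, -0.0025, -0.0017]}, {"trans":[0, -0.0025, -0.0017]}]' | python3 shift.py 0.071 30 >/dev/null
echo '[{"trans":[0, -0.0025, -0.0014]}, {"trans":[0, -0.0025, -0.0014]}, {"trans":[0, -0.0025, -0.0014]}]' | python3 shift.py 0.066 >/dev/null
python3 -c "
from h import *
depth()"
echo '[{"trans":[0, -0.0025, -0.0014]}, {"trans":[0, -0.0025, -0.0014]}]' | python3 shift.py 0.061 >/dev/null
echo '[{"trans":[0, -0.0025, -0.0011]}, {"trans":[0, -0.0025, -0.0011]}, {"trans":[0, -0.0025, -0.0011]}]' | python3 shift.py 0.056 >/dev/null
python3 -c "
from h import *
depth()"
```

```text
depth,score [33.51, 1.0, 33.94, 0.99] tcp stand [-75.2  -0.8 159.2] F [-1.3  2.5  6.8] open 0.0662 grip 4.5 t 9.85
depth,score [33.51, 1.0, 33.94, 0.99] tcp stand [-75.2  -5.8 161.7] F [-0.9  2.2  7.9] open 0.0561 grip 3.8 t 10.4
```

```bash
echo '[{"trans":[0, -0.0025, -0.0011]}, {"trans":[0, -0.0025, -0.0011]}]' | python3 shift.py 0.051 >/dev/null
echo '[{"trans":[0, -0.0025, -0.0009]}, {"trans":[0, -0.0025, -0.0009]}, {"trans":[0, -0.0025, -0.0009]}]' | python3 shift.py 0.046 >/dev/null
python3 -c "
from h import *
depth()"
echo '[{"trans":[0, -0.0025, -0.0006]}, {"trans":[0, -0.0025, -0.0006]}]' | python3 shift.py 0.041 >/dev/null
echo '[{"trans":[0, -0.0025, -0.0005]}, {"trans":[0, -0.0025, -0.0005]}, {"trans":[0, -0.0025, -0.0005]}]' | python3 shift.py 0.036 >/dev/null
python3 -c "
from h import *
depth()"
```

```text
depth,score [33.51, 1.0, 34.51, 0.98] tcp stand [-75.2 -10.8 163.7] F [-1.   2.4  6.6] open 0.046 grip 4.0 t 10.95
depth,score [34.09, 1.0, 34.51, 0.99] tcp stand [-75.5 -15.9 164.6] F [-3.   2.9  7.5] open 0.0363 grip 3.9 t 11.5
```

```bash
echo '[{"trans":[0, -0.0022, -0.0004]}, {"trans":[0, -0.0022, -0.0004]}, {"trans":[0, -0.0022, -0.0004]}]' | python3 shift.py 0.031 
echo '[{"trans":[0, -0.0005, -0.0003]}, {"trans":[0, -0.0005, -0.0003]}, {"trans":[0, -0.0005, -0.0003]}, {"trans":[0, -0.0005, -0.0003]}]' | python3 shift.py 0.026 40 
python3 -c "
from h import *
depth()"
```

```text
time_s: 11.8
position: [0.5256, 0.1226, 0.1648]
tcp_rot: [-0.044, 0.999, -0.0, -0.0]
contact_force: [-2.9, 1.0, 5.1]
opening: 0.0311
grip_force: 2.8
time_s: 12.2
position: [0.5257, 0.1223, 0.165]
tcp_rot: [-0.044, 0.999, 0.0, -0.0]
contact_force: [-2.3, 4.9, -0.5]
opening: 0.0259
grip_force: 2.6
depth,score [34.67, 1.0, 34.51, 0.99] tcp stand [-75.4 -18.6 165. ] F [-3.3  3.5  0.2] open 0.0259 grip 2.5 t 12.25
```

```bash
echo '[{}, {}, {}, {}, {}, {}]' | python3 shift.py 0 80
python3 - <<'E'
from h import *
depth('pics/s6full.png'); a=cv2.imread('pics/s6full.png')
cv2.imwrite('pics/m6.png',cv2.resize(a[210:290,270:370],None,fx=7,fy=7,interpolation=cv2.INTER_CUBIC))
E
```

```text
time_s: 12.85
position: [0.5257, 0.1221, 0.165]
tcp_rot: [-0.044, 0.999, -0.0, -0.0]
contact_force: [-3.3, -1.2, -3.2]
opening: 0.0203
grip_force: 79.2
depth,score [34.67, 1.0, 36.24, 0.96] tcp stand [-75.5 -18.8 165. ] F [-3.9  0.3 -3.9] open 0.0199 grip 79.2 t 12.9
```

View pics/m6.png

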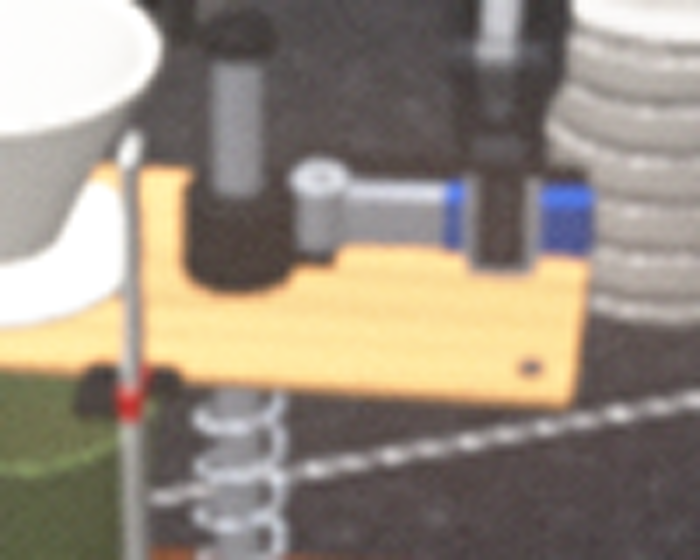

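The lever lies parallel along the bar, with the finger gripping at (505,220). The pointer looks slightly lower, at about (165,383), so I'll measure it directly.

```bash
cat > d2.py <<'E'
from h import *
def run(names):
    a0=cv2.imread('pics/s3full.png').astype(np.float32)
    up=lambda i:cv2.resize(i,None,fx=8,fy=8,interpolation=cv2.INTER_CUBIC)
    for n in names:
        a=cv2.imread(n).astype(np.float32)
        for nm,(r0,r1,c0,c1),s in(("ptrR",(242,254,290,297),(14,62)),("ptrL",(242,254,279,286),(28,58)),("edge",(242,254,300,318),(0,56)),("hub",(232,249,297,318),(-10,35)),("drip",(228,246,268,287),(45,50)),("left",(242,254,262,278),(60,56))):
            m=cv2.matchTemplate(up(a[r0+8:r1+22,c0-2:c1+2]),up(a0[r0:r1,c0:c1]),cv2.TM_CCOEFF_NORMED)
            q=cv2.minMaxLoc(m); dv=q[3][1]/8+8
            g=proj("side",W(P,(*s,200-35)))[1]-proj("side",W(P,(*s,200)))[1]
            print(n[5:7],nm,"px",dv,"mm",round(dv/g*35,1),"score",round(q[1],2),end=" | ")
        print()
if __name__=="__main__":
    import sys; run(sys.argv[1:])
E
python3 -c "
from h import *
cv2.imwrite('pics/s7full.png',viewer.capture('side'));print(ctrl.state()['contact_force'],ctrl.state()['position'])"
python3 d2.py pics/s5full.png pics/s6full.png pics/s7full.png
```

```text
[-4.0366196  -1.15074689 -3.69421103] [0.52566739 0.12212483 0.16501951]
s5 ptrR px 14.875 mm 33.4 score 0.98 | s5 ptrL px 15.25 mm 34.4 score 0.99 | s5 edge px 15.125 mm 34.1 score 0.96 | s5 hub px 14.875 mm 33.8 score 1.0 | s5 drip px 15.125 mm 34.2 score 0.99 | s5 left px 15.125 mm 34.2 score 0.99 | 
s6 ptrR px 15.875 mm 35.7 score 0.98 | s6 ptrL px 16.375 mm 36.9 score 0.98 | s6 edge px 15.625 mm 35.2 score 0.96 | s6 hub px 15.375 mm 35.0 score 1.0 | s6 drip px 15.875 mm 35.9 score 0.96 | s6 left px 15.625 mm 35.3 score 0.99 | 
s7 ptrR px 15.125 mm 34.0 score 0.97 | s7 ptrL px 15.75 mm 35.5 score 0.99 | s7 edge px 15.625 mm 35.2 score 0.96 | s7 hub px 15.375 mm 35.0 score 1.0 | s7 drip px 15.625 mm 35.4 score 0.99 | s7 left px 15.625 mm 35.3 score 0.99 |
```

```bash
echo '[{"trans":[0, 0, -0.0005]}, {"trans":[0, 0, -0.001]}, {"trans":[0, 0, -0.001]}, {"trans":[0, 0, -0.001]}, {"trans":[0, 0, -0.001]}, {"trans":[0, 0, -0.001]}, {"trans":[0, 0, -0.001]}, {"trans":[0, 0, -0.001]}, {"trans":[0, 0, -0.001]}, {"trans":[0, 0, -0.001]}]' | python3 shift.py 
python3 -c "
from h import *
for i in (8,9): cv2.imwrite(f'pics/s{i}full.png',viewer.capture('side'))"
python3 d2.py pics/s8full.png pics/s9full.png
```

```text
time_s: 13.95
position: [0.5257, 0.1221, 0.1664]
tcp_rot: [-0.044, 0.999, -0.0, -0.0]
contact_force: [-6.4, -1.1, 2.9]
opening: 0.0198
grip_force: 79.8
s8 ptrR px 14.375 mm 32.3 score 0.97 | s8 ptrL px 15.0 mm 33.8 score 0.99 | s8 edge px 15.0 mm 33.8 score 0.96 | s8 hub px 14.75 mm 33.5 score 1.0 | s8 drip px 15.0 mm 34.0 score 0.99 | s8 left px 15.0 mm 33.9 score 0.99 | 
s9 ptrR px 14.375 mm 32.3 score 0.97 | s9 ptrL px 15.0 mm 33.8 score 0.99 | s9 edge px 15.0 mm 33.8 score 0.96 | s9 hub px 14.75 mm 33.5 score 1.0 | s9 drip px 15.0 mm 34.0 score 0.99 | s9 left px 15.0 mm 33.9 score 0.99 |
```

```bash
python3 -c "
from cell import ctrl, viewer
print(ctrl.hand_in())"
```

```text
the job is handed in; nothing more can be done
None
```

The job is handed in at about 14 s: the spacer is in the recycling tub, and the shelf is held about 33.8 mm down, matching my estimate of the band's middle. The lever is swung closed along the grip bar, and the gripper still clamps both at about 80 N; the hand-in gave no verdict, and I did not re-check the mug, canister or honey jar afterwards.

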